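# Check a castor wheel for bearing play

## Task

Carry the larger of the two castors by its fork, not by its wheel, and set it down flat, wheel up, in the shallow nest of the test stand, then let go. Switch on the recorder by pulling its spring knob fully up and letting it spring back, then rock the castor's wheel side to side on its axle to feel the bearing play: first all the way over towards the recorder, then all the way over away from it, without lifting the castor out of the nest. Leave the wheel upright and the castor in the nest, do not tip the castor over, and leave the smaller castor where it stands.

Things in the scene. Friction and masses are not known exactly. Their poses are not given: they have to be found in the camera images.
- castor_hub (a point): Centre of the axle of the larger castor (the one to test), 50 mm above the underside of its plate. Axes: z up, y along the axle. The castor stands plate down, wheel up. Two upright steel fork legs, 24 mm wide in x, reach from the plate to 8 mm above the axle; they measure 48 mm over their outer faces and 40 mm between them (in y). Loose, about 0.8 kg; alike after a half turn.
- castor: The same larger castor; origin at the centre of the underside of its steel plate, 80 (x) x 60 (y) x 5 mm; axes as for castor_hub.
- axle_end (a point): The +y end of the larger castor's axle, on the outer face of that fork leg, 24 mm from castor_hub along the castor's y (it tells which way round the castor stands).
- wheel_top (a point): Top middle of the larger castor's wheel, 36 mm from the axle's centre; moves sideways with the play.
- wheel: The larger castor's wheel: black rubber tyre, grey core, flat sides, 72 mm in diameter and 22 mm thick, between the fork legs; its top stands 28 mm above the legs, its bottom 9 mm over the plate. It also spins freely. Origin at the axle's centre.
- wheel_play (a joint): Sideways lean of the larger castor's wheel in its worn bearing, about a level line through castor_hub along the castor's x: 0 upright, positive when the top leans to the castor's +y, stops at -0.2 and +0.2 rad (7 mm at the top). It stays where it is left; about 1 N at the top moves it. Some 3 N at the top, past a stop, tips the castor.
- stand: The fixed test stand: a plywood base 110 (x) x 230 (y) x 10 mm with an aluminium nest and, at its +y end, a grey recorder box 76 x 56 mm whose top is 55 mm above the table and whose short sensor barrel points at the nest. Origin on the table under the nest's centre; x and y level, z up.
- nest (a point): Centre of the nest's floor, 10 mm above the table, axes of the stand. Inside 86 (x) x 66 (y) mm: 3 mm of room on each side of the castor's plate; walls 10 mm high, and on them lips flared outward by 40 degrees up to 19 mm over the floor. The castor fits with its axle along the stand's y, either way round; its axle is then 50 mm above this point.
- knob_grip (a point): Middle of the recorder's pull knob: an upright black cylinder 22 mm in diameter and 18 mm tall, its lower edge 8 mm above the box's top, 115 mm from the nest's centre along the stand's +y.
- knob (a joint): Knob travel straight up: 0 at rest, 0.012 m fully out; a spring of 2 to 6.5 N brings it back. It switches on from 0.009 m.
- small_hub (a point): Centre of the axle of the smaller castor (wheel 50 mm in diameter, plate 60 x 46 mm, 61 mm tall in all), a loose bystander to be left alone; 36 mm above its underside.
There are look-alikes about, which are no part of the job. Leave any green or orange look-alike of the castor alone.

How it is judged:
On the way, in this order (a step that is already met when the one before it is completed fails the run):
1. the larger castor sits flat in the nest, let go (horizontal distance between castor and nest below 0.007 m and z of castor in the frame of nest below 0.003 m and angle between castor's own z axis and vertical below 0.07 rad and angle between the y axis of castor and the y axis of stand, either way round below 0.12 rad and contact force between the fingers and castor below 0.1 N), for 0.2 s.
2. the knob is pulled up at least 9 mm (value of joint knob above 0.009 m), for 0.05 s.
3. the knob is let go and back at rest (value of joint knob below 0.002 m and contact force between the fingers and stand below 0.1 N), for 0.1 s.
4. the wheel leans at least 0.14 rad towards the recorder, castor seated (horizontal distance between castor and nest below 0.007 m and z of castor in the frame of nest below 0.003 m and angle between castor's own z axis and vertical below 0.07 rad and angle between the y axis of castor and the y axis of stand, either way round below 0.12 rad and ((y of axle_end in the frame of nest above 0 m and value of joint wheel_play above 0.14 rad) or (y of axle_end in the frame of nest below 0 m and value of joint wheel_play below -0.14 rad))), for 0.1 s.
5. the wheel leans at least 0.14 rad away from the recorder, castor seated (horizontal distance between castor and nest below 0.007 m and z of castor in the frame of nest below 0.003 m and angle between castor's own z axis and vertical below 0.07 rad and angle between the y axis of castor and the y axis of stand, either way round below 0.12 rad and ((y of axle_end in the frame of nest above 0 m and value of joint wheel_play below -0.14 rad) or (y of axle_end in the frame of nest below 0 m and value of joint wheel_play above 0.14 rad))), for 0.1 s.
At the end, for the whole second after the job is handed in: The larger castor rests flat in the nest (within 7 mm of its centre, under 3 mm over its floor, axle within 0.12 rad of the stand's y), its wheel within 0.07 rad of upright, the knob back within 2 mm of rest, all still and let go (all of step 1 and value of joint wheel_play between -0.07 and 0.07 rad and value of joint knob below 0.002 m and linear speed of castor below 0.02 m/s and velocity of joint wheel_play between -0.1 and 0.1 rad/s); the robot touches nothing.
It fails at once if the larger castor is lifted by its wheel (height (world z) of castor above 0.02 m and contact force between the fingers and wheel above 2 N).
It fails at once if the larger castor is tipped over (angle between castor's own z axis and vertical above 0.5 rad).
It fails at once if the smaller castor is moved more than 30 mm (distance of small_hub from where it was at the start of the episode above 0.03 m).
It also fails if it takes over 54 s, if anything falls off the work surface, if the arm or the gripper's body presses on something with over 40 N, if the wrist force passes 120 N, or if a joint passes its speed limit or range.

## Robot

A 6-joint arm with a two-finger parallel gripper is mounted at the origin on a cart in front of the work surface, level with it; the furniture and walls round the work are solid. World frame = base frame: x ahead of the robot, y to its left, z up, the work surface at z = 0. Lengths are in m, angles in rad, forces in N, time in s.
With the tool pointing down it reaches from about 0.3 to 0.75 m from the base axis. Payload 8.5 kg.
Tool frame: the origin (TCP) lies midway between the tips of the shut fingers; the grasp point (between the pads) lies 19 mm behind it (bot.grip_depth is the distance from the TCP to the grasp point, in m); z points along the fingers, y is the line along which they close (so a half turn about z gives the same grasp; the last joint's range is limited). The gripper opens to 85 mm and grips with 20 to 120 N. Pads are 22 mm wide; open, the fingers measure 114 mm over their backs; the gripper's body (76 mm by 85 mm) begins 54 mm behind the grasp point. The pads swing forward as they close: fully open they stand 13 mm farther back than shut.
Start: joints at [0.926, 0.381, 1.297, -0, 1.464, -0.215], TCP at [0.229, 0.5, 0.203] pointing down, gripper open.
Joint ranges: [-3.11, 3.11], [-0.89, 2.33], [0.22, 2.48], [-1.42, 4.56], [0.17, 2.85], [-2.88, 2.88]. Speed limits (rad/s): [2.39, 2.39, 3.14, 3.14, 3.14, 3.14].

## Interface

Orientations are given as a 3x3 rotation matrix whose columns are the frame's x, y, z axes.
In Python, from bench import bot gives the robot as it stands. Calls block until the motion is done:
- bot.move_to(position, orientation): joint-space move of the TCP to a pose.
- bot.servo_line(position, attitude=None, velocity=0.15, force_limit=None): straight line of the TCP; attitude=None keeps the orientation; velocity is the mean speed in m/s. With force_limit (N) it stops when the force on the tool has changed by that much, and returns True; else False.
- bot.move_j(angles): joint-space move.
- bot.release() and bot.clamp(): open the fingers fully, or close them until they stop; the grip force is fixed at half the most.
- bot.dwell(seconds).
- bot.ik(position, orientation): joint angles nearest the present ones, or None.
- bot.grab_frame(name): name is "scene" or "top"; returns the picture (400x640x3 uint8, blue, green, red); there is no depth.
- bot.camera_model(name): a dict with "camera_matrix" (3x3 intrinsics, pixels), "R" (3x3) and "t" (3): a world point X has camera coordinates R X + t. Camera axes: x right, y down, z forward; pixel columns grow to the right and rows downward; lengths in m; the calibration is good to about 2 mm. A picture is of the moment at which its call begins. camera_model takes no time and is no camera call.
A pose or a line that the arm cannot do raises bot.PlanningError and nothing moves.
- bot.hand_in(): hands the job in; it is judged then, once.
Readings, each from a call of its own:
- bot.get_time(): time.
- bot.get_joints(): joint angles.
- bot.get_dq(): joint speeds.
- bot.get_joint_torque(): joint torques, N m.
- bot.get_eef_pos(): TCP position.
- bot.get_orientation(): TCP orientation.
- bot.get_force(): force on the tool from outside, world axes, zero at the start.
- bot.get_ft_torque(): the same for the moment, N m.
- bot.get_gripper_width(): opening from 0.0 (shut) to 1.0 (fully open).
- bot.get_finger_force(): force on a finger pad.
Only numpy, scipy, OpenCV 4.12 (cv2) and the standard library are available. Lean on these libraries where they do the work, as an engineer would, in place of code of your own. Each camera call takes 0.05 s, during which the arm holds its last target. There are 200 camera calls.

## Working session

There is one attempt and no reset: what is moved stays moved. The work goes in short steps, each a Python script; the robot and the scene stay as the last script left them, time stands still between calls to the robot, and variables do not carry over. Pictures are saved under pics/ and viewed, at most 10 in all, crops included, and the job is handed in when it is done.

```bash
ls; mkdir -p pics
python3 - <<'E'
from bench import bot
import cv2
for n in("scene","top"):
    cv2.imwrite(f"pics/{n}0.png",bot.grab_frame(n)); m=bot.camera_model(n); print(m)
print(bot.get_time(),bot.get_orientation())
E
```

```text
pics
{'camera_matrix': array([[371.94648718,   0.        , 316.59875267],
       [  0.        , 371.94648718, 198.32641061],
       [  0.        ,   0.        ,   1.        ]]), 'R': array([[ 0.54828056, -0.83619754,  0.01273206],
       [-0.50184827, -0.34115566, -0.79483402],
       [ 0.66898187,  0.42940248, -0.60669331]]), 't': array([-0.38645147,  0.27351942,  0.61759283])}
{'camera_matrix': array([[362.53268715,   0.        , 328.25002646],
       [  0.        , 362.53268715, 198.76656242],
       [  0.        ,   0.        ,   1.        ]]), 'R': array([[ 0.02880864, -0.99951814, -0.01155625],
       [-0.99473098, -0.02752889, -0.09875446],
       [ 0.09838874,  0.01434034, -0.99504473]]), 't': array([-0.11228359,  0.5441    ,  1.08870956])}
0.1 [[-9.09047954e-01  4.16690766e-01 -7.89292741e-04]
 [ 4.16691412e-01  9.09047424e-01 -1.02353170e-03]
 [ 2.91008326e-04 -1.25933090e-03 -9.99999165e-01]]
```

View pics/top0.png

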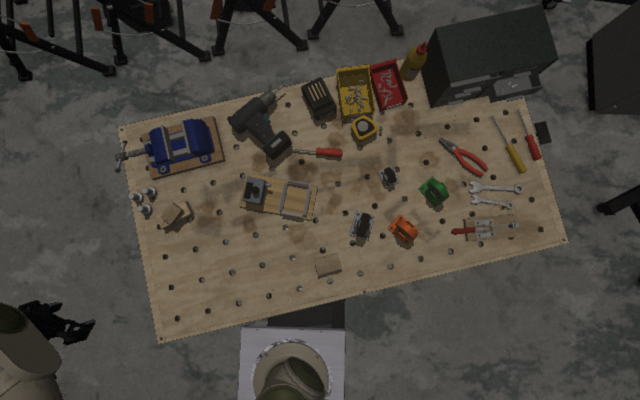

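View pics/scene0.png

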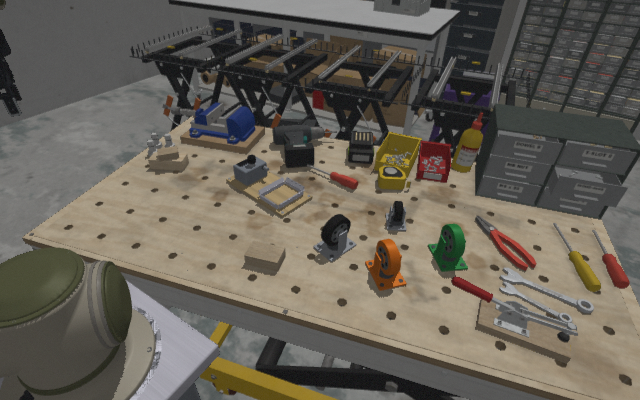

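Top view: the larger castor is near (361,226), the small one near (389,177), and the stand near (278,198) with its recorder at the left end. In the scene view the larger castor is near (335,235), the small one near (397,215), and the stand near (270,185). I'll zoom in next.

Run:
```python
import cv2,numpy as np
t=cv2.imread("pics/top0.png");s=cv2.imread("pics/scene0.png")
r=lambda im,x,y,w,h:cv2.resize(im[y:y+h,x:x+w],None,fx=8,fy=8,interpolation=cv2.INTER_CUBIC)
a=np.hstack([r(t,233,170,100,37),]) 
im=np.zeros((600,800,3),np.uint8)
im[:400]=r(t,233,172,100,50)       # stand, top
im[400:600,:0]=0
cv2.imwrite("pics/c1.png",im[:400])
b=np.hstack([r(t,340,200,44,50),r(s,308,208,56,50)])
cv2.imwrite("pics/c2.png",b)
cv2.imwrite("pics/c3.png",r(s,228,148,90,70))
```

```text
(no output)
```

View pics/c1.png

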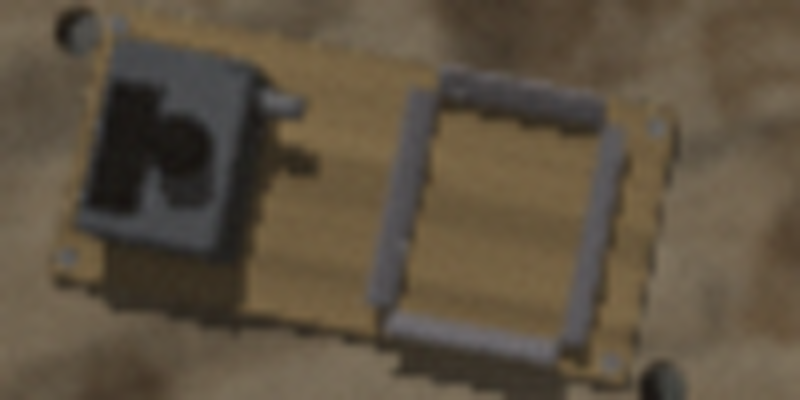

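View pics/c2.png

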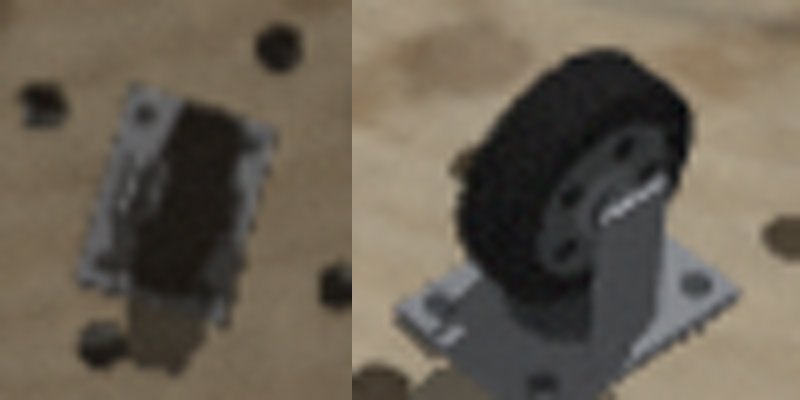

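View pics/c3.png

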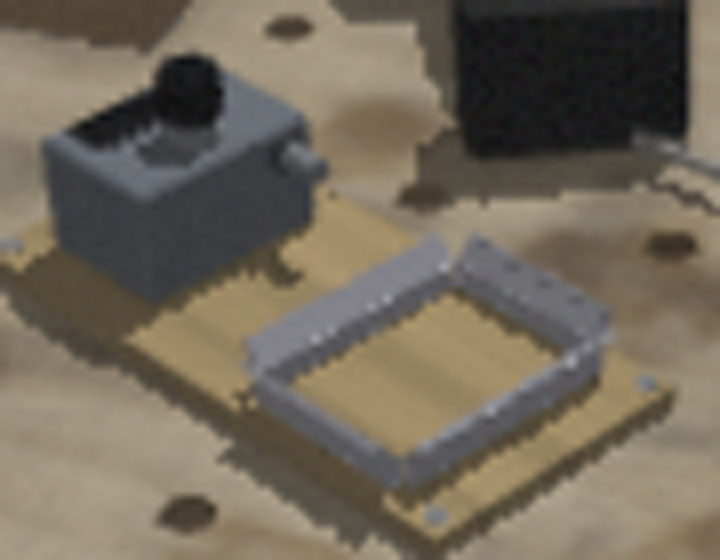

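The crops show the castor's plate corners and near leg top, the nest lips, the box and knob, and the base corners clearly. I'll fit both poses by least squares over the two views.

```bash
cat > fit.py <<'E'
import numpy as np
from scipy.optimize import least_squares
from bench import bot
M={n:bot.camera_model(n) for n in("top","scene")}
def proj(n,P):
    m=M[n];c=m["R"]@P+m["t"];q=m["camera_matrix"]@c;return q[:2]/q[2]
def px(ox,oy,u,v): return np.array([ox+(u+.5)/8-.5,oy+(v+.5)/8-.5])
def pose(p,L): c,s=np.cos(p[2]),np.sin(p[2]);return np.array([p[0]+c*L[0]-s*L[1],p[1]+s*L[0]+c*L[1],L[2]])
def fit(obs,p0):
    f=lambda p:np.concatenate([proj(n,pose(p,L(p)))-uv for n,uv,L in obs])
    r=least_squares(f,p0,loss="soft_l1",x_scale=.01);print(np.round(r.x,4));print(np.round(r.fun.reshape(-1,2),1).tolist());return r.x
E
python3 - <<'E'
from fit import *
T=lambda u,v,*L:("top",px(340,200,u,v),lambda p:L)
S=lambda u,v,*L:("scene",px(308,208,u-352,v),lambda p:L)
z=.005
print("castor");fit([T(135,85,.04,.03,z),T(278,128,.04,-.03,z),T(222,325,-.04,-.03,z),T(80,285,-.04,.03,z),
 S(395,305,-.04,.03,z),S(742,295,.04,-.03,z),S(632,198,0,-.022,.058)],[.45,-.05,-.2])
T=lambda u,v,L:("top",px(233,172,u,v),L)
S=lambda u,v,L:("scene",px(228,148,u,v),L)
o=[]
for t,s,f in [((391,194),(342,290),lambda p:(0,.033+p[3],.029)),((606,239),(509,398),lambda p:(0,-.033-p[3],.029)),
  ((525,83),(543,277),lambda p:(.043+p[3],0,.029)),((469,350),(325,420),lambda p:(-.043-p[3],0,.029))]:
    o+=[T(*t,f),S(*s,f)]
o+=[T(182,142,lambda p:(0,.115,.081)),S(190,90,lambda p:(0,.115,.072))]
for t,a,b in[((118,40),1,1),((255,70),1,-1),((218,255),-1,-1),((78,228),-1,1)]:
    o.append(T(*t,lambda p,a=a,b=b:(a*.038,p[4]+b*.028,.055)))
for t,a,b in[((118,12),1,1),((680,112),1,-1),((630,385),-1,-1),((52,282),-1,1)]:
    o.append(T(*t,lambda p,a=a,b=b:(a*.055,p[5]+b*.115,.01)))
o.append(S(672,388,lambda p:(.055,p[5]-.115,.01)))
print("stand");p=fit(o,[.5,.1,-.2,.007,.115,.05])
print("knob",pose(p,(0,.115,.072)))
T=lambda u,v,*L:("top",np.array([u,v]),lambda p:L)
E
```

```text
castor
[ 0.4684 -0.2039 -0.2649]
[[-0.1, 0.3], [0.5, 0.5], [0.4, 0.6], [-0.5, -0.1], [-0.3, -0.2], [0.3, -1.1], [0.3, -0.3]]
stand
[ 0.5434  0.0045 -0.1634  0.0084  0.1257  0.0551]
[[0.6, 0.6], [0.2, -1.0], [0.1, 0.1], [1.2, -1.5], [0.4, 0.7], [-0.2, -1.2], [0.7, 0.1], [-2.0, -2.2], [-0.2, 0.5], [-0.1, 0.1], [-0.2, -0.3], [0.7, -0.6], [0.1, 0.9], [-0.6, 0.7], [-0.8, -0.8], [0.5, 0.5], [-0.1, 0.8], [-0.0, -0.3], [0.9, -0.7]]
knob [0.56205967 0.11792332 0.072     ]
```

The fits are consistent, with residuals around 1 px. The castor is at (0.468, -0.204) with yaw -0.265. The nest is at (0.543, 0.005) with yaw -0.163. Next I'll grasp the fork legs.

```bash
cat > h.py <<'E'
import numpy as np
from bench import bot
def ori(yaw): # tool down, closing axis along object's y
    y=np.array([-np.sin(yaw),np.cos(yaw),0]);z=np.array([0,0,-1.]);return np.column_stack([np.cross(y,z),y,z])
C=np.array([.4684,-.2039]);CY=-.2649
N=np.array([.5434,.0045]);NY=-.1634
SX=np.array([np.cos(NY),np.sin(NY)]);SY=np.array([-np.sin(NY),np.cos(NY)])
def st(): print("t",round(bot.get_time(),2),"p",np.round(bot.get_eef_pos(),4),"F",np.round(bot.get_force(),1),"w",round(bot.get_gripper_width(),3),"ff",np.round(bot.get_finger_force(),1),flush=True)
E
python3 - <<'E'
from h import *
import cv2
R=ori(CY)
bot.move_to([*C,.13],R);st()
print(bot.servo_line([*C,.021],velocity=.08,force_limit=8));st()
bot.clamp();st()
a=bot.grab_frame("scene");
print(bot.servo_line([*C,.10],velocity=.08));st()
b=bot.grab_frame("scene");t=bot.grab_frame("top")
r=lambda im,x,y,w,h:cv2.resize(im[y:y+h,x:x+w],(w*4,h*4),interpolation=cv2.INTER_CUBIC)
cv2.imwrite("pics/g.png",np.vstack([np.hstack([r(a,270,150,100,75*2-0),r(b,270,130,100,150)])]))
E
```

```text
t 2.74 p [ 0.4686 -0.2033  0.1301] F [ 0.6 -0.2  0.4] w 1.002 ff 0.0
False
t 4.26 p [ 0.4686 -0.2041  0.0214] F [-0.3  0.2  0.1] w 1.001 ff 0.0
t 4.71 p [ 0.4686 -0.2036  0.0217] F [-0.8  3.5  7.3] w 0.537 ff 60.7
False
t 5.9 p [ 0.4681 -0.2037  0.0994] F [-0.1 -0.4 -7.9] w 0.539 ff 62.5
```

View pics/g.png

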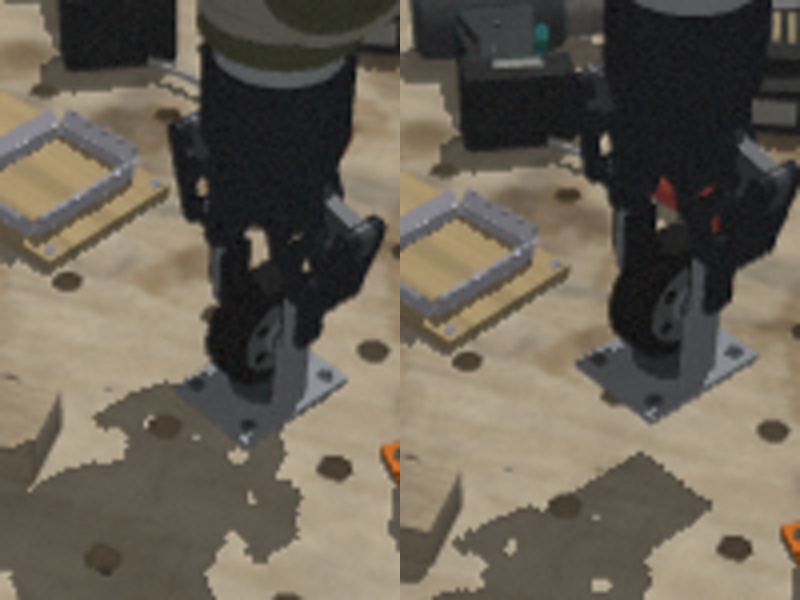

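The castor is held by the fork and lifted level. Its plate corners in the right panel are at (578,365), (653,422) and (757,355). I'll check the in-hand offset, then place it.

Run:
```python
from fit import *
from h import *
p4=lambda ox,oy,u,v:np.array([ox+(u+.5)/4-.5,oy+(v+.5)/4-.5])
z=.083
S=lambda u,v,*L:("scene",p4(270,130,u-400,v),lambda p:L)
p=fit([S(577,363,-.04,.03,z),S(653,420,-.04,-.03,z),S(757,354,.04,-.03,z)],[.468,-.204,-.265])
d=p[:2]-bot.get_eef_pos()[:2];print("offset in castor axes",d@[np.cos(CY),np.sin(CY)],d@[-np.sin(CY),np.cos(CY)])
```

```text
[ 0.4658 -0.206  -0.2517]
[[-0.8, -0.1], [0.0, 0.2], [0.8, -0.3]]
offset in castor axes -0.0016931045778680476 -0.0028203194854821588
```

Run:
```python
from h import *
import cv2
P=N+.0008*SX
bot.servo_line([*P,.10],attitude=ori(NY),velocity=.12);st()
print(bot.servo_line([*P,.058],velocity=.06,force_limit=8));st()
im=[bot.grab_frame("scene")]
print(bot.servo_line([*P,.030],velocity=.02,force_limit=8));st()
im.append(bot.grab_frame("scene"));T=bot.grab_frame("top")
cv2.imwrite("pics/top_p.png",T)
r=lambda im,x,y,w,h:cv2.resize(im[y:y+h,x:x+w],(w*4,h*4),interpolation=cv2.INTER_CUBIC)
cv2.imwrite("pics/p.png",np.hstack([r(a,225,90,100,140) for a in im]))
```

```text
t 8.0 p [0.5441 0.0039 0.1   ] F [-0.  -0.4 -7.3] w 0.533 ff 62.5
False
t 8.85 p [0.5445 0.0043 0.0583] F [ 0.6  0.7 -7.9] w 0.54 ff 62.5
True
t 10.11 p [0.5441 0.0045 0.0317] F [0.9 1.5 6.1] w 0.535 ff 64.1
```

View pics/p.png

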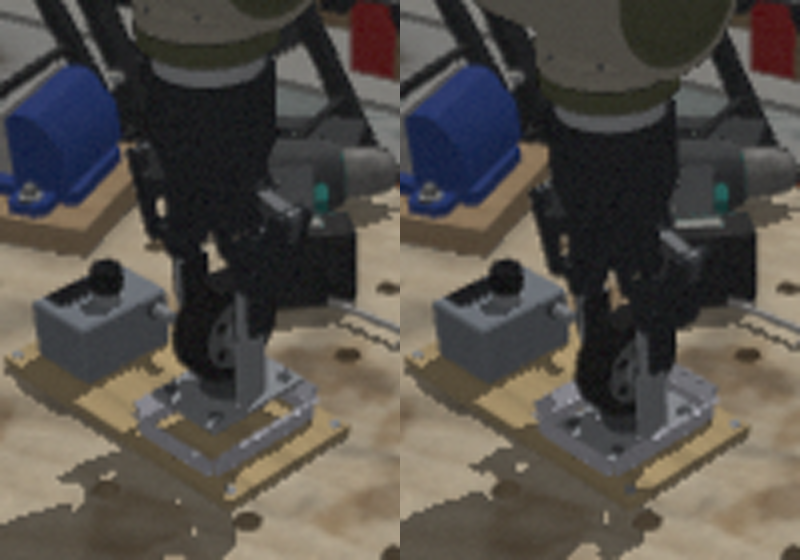

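The castor is seated: the TCP is at 31.7 mm, which puts the plate on the nest floor. I'll let go, then pull the knob.

Run:
```python
from h import *
import cv2
bot.release();bot.dwell(.1);st()
p=bot.get_eef_pos()
bot.servo_line([p[0],p[1],.14],velocity=.12);bot.dwell(.1)
T=bot.grab_frame("top");S=bot.grab_frame("scene")
K=N+.115*SY
bot.servo_line([*K,.14],velocity=.15);st()
print(bot.servo_line([*K,.061],velocity=.06,force_limit=6));st()
bot.clamp();st()
g=bot.grab_frame("scene")
z=bot.get_eef_pos()[2]
print(bot.servo_line([*K,z+.015],velocity=.02,force_limit=18));st();bot.dwell(.15);st()
k=bot.grab_frame("scene")
r=lambda im,x,y,w,h:cv2.resize(im[y:y+h,x:x+w],(400,300),interpolation=cv2.INTER_CUBIC)
cv2.imwrite("pics/k.png",np.vstack([np.hstack([r(S,220,120,100,75),r(T,260,170,64,48)]),np.hstack([r(g,220,120,80,60),r(k,220,120,80,60)])]))
```

```text
t 10.78 p [0.5426 0.0048 0.03  ] F [-0.4 -1.   0.4] w 0.999 ff 0.0
t 12.97 p [0.562  0.1174 0.14  ] F [0.1 0.  0.5] w 1.0 ff 0.0
False
t 14.43 p [0.5623 0.118  0.0614] F [-0.5  0.4  0.6] w 1.001 ff 0.0
t 15.2 p [0.5621 0.118  0.061 ] F [ 0.1 -0.5 -0.3] w 0.002 ff 0.0
False
t 16.15 p [0.5621 0.1179 0.0759] F [-0.5  0.8 -0.2] w -0.0 ff 0.0
t 16.3 p [0.562  0.118  0.0759] F [ 0.4  0.5 -0. ] w -0.005 ff 0.0
```

View pics/k.png

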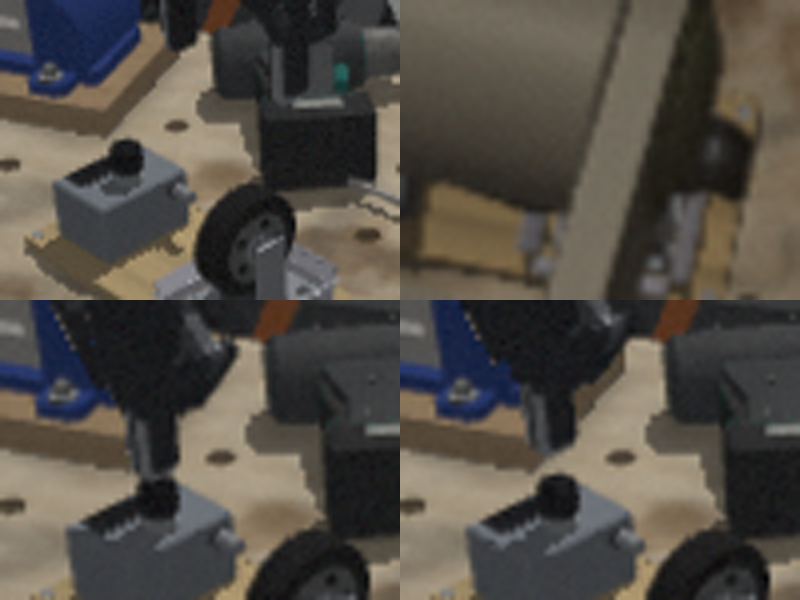

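The fingers shut on nothing (w = 0), and the knob, at about (251.6,159) in the scene view, stands in front of the fingertips. The castor is upright in the nest. My knob position must be off, so I'll check the projections.

Run:
```python
from fit import *
from h import *
K=N+.115*SY
for z in(.061,.072,.0759): print(z,proj("scene",np.array([*K,z])),proj("top",np.array([*K,z])))
print("tip seen g",220+150/5,120+175/5,"knob",220+158/5,120+197/5,"k tip",220+150/5,120+150/5)
for n in M: print(n,-M[n]["R"].T@M[n]["t"])
# knob ray intersect from c3 and c1 crops
for n,q,z in(("scene",px(228,148,190,90),.072),("top",px(233,172,182,142),.081)):
    m=M[n];d=m["R"].T@np.linalg.inv(m["camera_matrix"])@[*q,1];c=-m["R"].T@m["t"];print(n,c+d*(z-c[2])/d[2])
print(K)
```

```text
0.061 [251.56243769 162.3962352 ] [256.51044964 190.6414527 ]
0.072 [251.1807332  158.90657404] [255.73646377 190.19198913]
0.0759 [251.0441761  157.65812648] [255.45824891 190.03042617]
tip seen g 250.0 155.0 knob 251.6 159.4 k tip 250.0 150.0
top [ 0.43735109 -0.11286349  1.13574943]
scene [-0.06400933 -0.49503296  0.5970123 ]
scene [0.56267435 0.11799826 0.072     ]
top [0.56361834 0.11739    0.081     ]
[0.56210749 0.11796819]
```

At TCP z = 0.076 the fingertips show about 7 px above where the TCP should project, so they seem to sit roughly 20 mm higher than the reading. I'll check by touching the knob top (z = 0.081) gently with the shut fingers.

Run:
```python
from h import *
import cv2
K=N+.115*SY
print(bot.servo_line([*K,.035],velocity=.02,force_limit=4));st()
S=bot.grab_frame("scene")
p=bot.get_eef_pos();print(bot.get_orientation())
bot.servo_line([*K,p[2]+.03],velocity=.1);st()
S2=bot.grab_frame("scene")
r=lambda im:cv2.resize(im[110:185,215:265],(400,600),interpolation=cv2.INTER_CUBIC)
cv2.imwrite("pics/k2.png",np.hstack([r(S),r(S2)]))
```

```text
True
t 17.52 p [0.5622 0.1179 0.0536] F [ 0.  -0.1  6. ] w -0.0 ff 2.8
[[-9.86671344e-01  1.62665282e-01 -4.43460420e-03]
 [ 1.62662106e-01  9.86681252e-01  1.07024756e-03]
 [ 4.54963295e-03  3.34640543e-04 -9.99989594e-01]]
t 18.03 p [0.562  0.118  0.0833] F [-0.4 -0.2 -0.2] w 0.003 ff 0.0
```

View pics/k2.png

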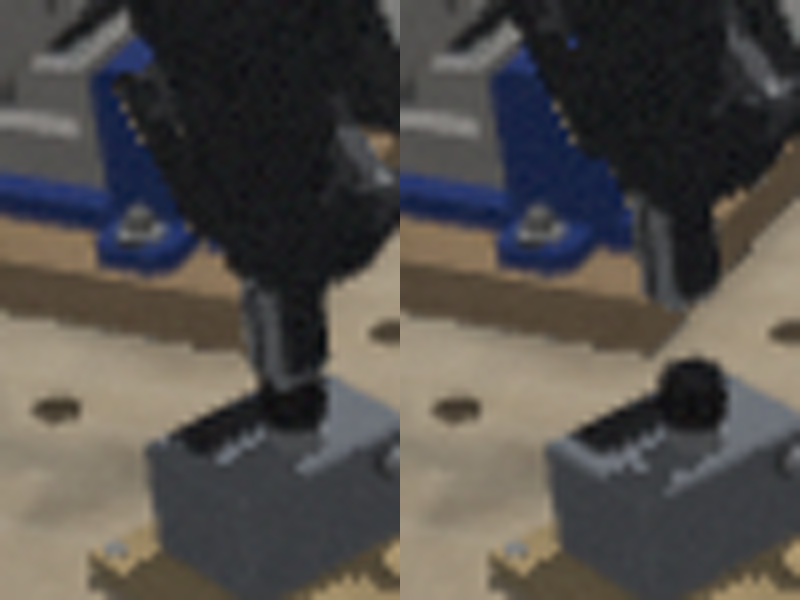

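Contact came at TCP 0.0536, so the real tips are about 27 mm above the reported TCP. That means I need to go 27 mm lower. Retrying the knob at TCP z = 0.036.

Run:
```python
from h import *
import cv2
K=N+.115*SY
bot.release()
print(bot.servo_line([*K,.036],velocity=.06,force_limit=6));st()
bot.clamp();st()
if bot.get_gripper_width()>.15:
    z=bot.get_eef_pos()[2]
    print(bot.servo_line([*K,z+.018],velocity=.02,force_limit=18));st();bot.dwell(.15);st()
    k=bot.grab_frame("scene")
    cv2.imwrite("pics/k3.png",cv2.resize(k[110:185,215:265],(400,600),interpolation=cv2.INTER_CUBIC))
```

```text
False
t 19.81 p [0.5624 0.118  0.0363] F [-0.4  0.3  0.7] w 0.999 ff 0.0
t 20.43 p [0.5625 0.1199 0.0366] F [0.4 9.5 3.3] w 0.23 ff 58.6
True
t 21.12 p [0.5624 0.1201 0.0483] F [ 4.1  1.4 -5.6] w 0.228 ff 62.2
t 21.27 p [0.5624 0.12   0.0482] F [ 4.7  1.5 -5.6] w 0.226 ff 62.3
```

The knob is gripped (w = 0.23) and rose 11.7 mm, stopping hard at the end with a spring load of about 5.6 N, so it is fully out. I'll release it, then rock the wheel towards the recorder in small steps while watching the force.

```bash
cat >> h.py <<'E'
PC=np.array([.5441,.0045]); ZP=.057; ZH=.09
def pt(y,z): return [*(PC+y*SY),z]
def fy(n=6):
    s=[]
    for _ in range(n): bot.dwell(.01); s.append(bot.get_force()[:2]@SY)
    return np.mean(s)
def push(y0,d,fstop,maxd,maxtravel):
    """step along d*SY from y0; returns (contact, stop) reached positions"""
    f0=fy(10);y=y0;yc=None;log=[]
    while abs(y-y0)<maxtravel:
        y+=d*.0006;bot.servo_line(pt(y,ZP),velocity=.02)
        f=-d*(fy()-f0);ya=(bot.get_eef_pos()[:2]-PC)@SY;log.append((round(ya*1e3,1),round(f,1)))
        if yc is None and f>.7: yc=ya
        if f>fstop or (yc is not None and abs(ya-yc)>maxd): break
    print(log,"contact",yc);st();return yc,ya
E
python3 - <<'E'
from h import *
K=N+.115*SY
bot.release();bot.dwell(.2);st()
bot.servo_line([*K,.11],velocity=.15)
bot.clamp()
bot.servo_line(pt(-.034,.11),velocity=.2)
bot.servo_line(pt(-.034,ZP),velocity=.1,force_limit=5);st()
push(-.030,1,3.6,.0062,.014)
bot.dwell(.15)
E
```

```text
t 22.17 p [0.5619 0.1199 0.0486] F [-0.9  0.5 -0.3] w 0.999 ff 0.0
t 25.07 p [ 0.5389 -0.0288  0.0574] F [1.1 0.8 0.7] w -0.0 ff 0.0
[(np.float64(-29.3), np.float64(-0.1)), (np.float64(-28.8), np.float64(0.5)), (np.float64(-28.2), np.float64(0.4)), (np.float64(-27.6), np.float64(0.0)), (np.float64(-27.0), np.float64(-0.4)), (np.float64(-26.4), np.float64(-0.3)), (np.float64(-25.8), np.float64(0.2)), (np.float64(-25.3), np.float64(0.5)), (np.float64(-24.6), np.float64(1.2)), (np.float64(-24.0), np.float64(1.5)), (np.float64(-23.4), np.float64(1.9)), (np.float64(-22.8), np.float64(1.8)), (np.float64(-22.1), np.float64(1.1)), (np.float64(-21.5), np.float64(0.7)), (np.float64(-20.9), np.float64(0.5)), (np.float64(-20.4), np.float64(1.0)), (np.float64(-19.8), np.float64(1.0)), (np.float64(-19.2), np.float64(0.8)), (np.float64(-18.6), np.float64(1.0)), (np.float64(-17.9), np.float64(1.0))] contact -0.02462138966090408
t 31.28 p [ 0.5412 -0.0132  0.057 ] F [-0.6 -0.7  1.3] w -0.001 ff 0.5
```

Contact came at -24.9 mm, and the wheel follows at about 1 N with no stop felt yet. I'll push on a little until the stop shows.

Run:
```python
from h import *
import cv2
f0=-.3
y=-.0179
for i in range(3):
    y+=.0008;bot.servo_line(pt(y,ZP),velocity=.02)
    f=fy(4);ya=(bot.get_eef_pos()[:2]-PC)@SY;print(round(ya*1e3,1),round(f,2))
    if f<-2.6: break
st();im=bot.grab_frame("scene")
cv2.imwrite("pics/lean1.png",cv2.resize(im[110:200,235:315],(640,720)[:2],interpolation=cv2.INTER_CUBIC)[:600])
```

```text
-17.0 -0.74
-16.5 -2.7
t 32.0 p [ 0.5415 -0.0118  0.057 ] F [ 0.  -2.2  1.4] w 0.001 ff 1.6
```

The force rose sharply at -16.6 mm, so that is the stop. I'll confirm the lean numerically from the wheel's left outline, comparing against the upright picture.

Run:
```python
import cv2,numpy as np
from fit import *
from h import *
a=cv2.resize(cv2.imread("pics/k.png")[:300,:400],(800,600),interpolation=cv2.INTER_CUBIC) # 8x, origin 220,120, upright
l=cv2.imread("pics/lean1.png")  # 8x, origin 235,110
for row in range(164,186,3):
    o=[]
    for im,ox,oy in((a,220,120),(l,235,110)):
        y=int((row-oy)*8+4)
        if y>=im.shape[0]: o.append(None);continue
        g=cv2.GaussianBlur(im,(5,5),0)[y].max(1);x0=int((262-ox)*8);x1=int((290-ox)*8)
        i=np.where(g[x0:x1]<60)[0];o.append(round(ox+(x0+i[0])/8,1) if len(i) else None)
    print(row,o)
for th in(0,.14,.2):
    c=[]
    for ph in np.linspace(0,2*np.pi,120):
        for yy in(.011,-.011):
            x,z=.036*np.cos(ph),.036*np.sin(ph)
            Y=yy*np.cos(th)+z*np.sin(th);Z=z*np.cos(th)-yy*np.sin(th)
            q=PC+x*SX+Y*SY;c.append(proj("scene",np.array([*q,.06+Z])))
    h=cv2.convexHull(np.array(c,np.float32))[:,0]
    res=[]
    for row in range(164,186,3):
        xs=[h[i][0]+(row-h[i][1])/(h[i-1][1]-h[i][1])*(h[i-1][0]-h[i][0]) for i in range(len(h)) if (h[i][1]-row)*(h[i-1][1]-row)<0]
        res.append(round(float(min(xs)),1) if xs else None)
    print(th,res)
```

```text
164 [np.float64(285.4), np.float64(264.8)]
167 [np.float64(262.0), np.float64(262.0)]
170 [np.float64(274.6), np.float64(272.4)]
173 [np.float64(272.4), np.float64(270.6)]
176 [np.float64(270.6), np.float64(269.4)]
179 [np.float64(269.5), np.float64(268.8)]
182 [np.float64(269.1), np.float64(268.8)]
185 [np.float64(269.1), None]
0 [None, 275.0, 271.9, 269.9, 268.5, 267.6, 267.2, 267.5]
0.14 [None, 273.6, 270.8, 269.0, 267.9, 267.2, 267.1, 267.6]
0.2 [None, 273.2, 270.4, 268.7, 267.6, 267.1, 267.1, 267.6]
```

The outline shifted 2.2 px near the top, where the model gives about 1.5 px for 0.2 rad, so the lean is full. Next I'll push from the other side.

Run:
```python
from h import *
import cv2
bot.servo_line(pt(-.024,ZP),velocity=.08)
bot.servo_line(pt(-.024,ZH),velocity=.12)
bot.servo_line(pt(.041,ZH),velocity=.15)
bot.servo_line(pt(.041,ZP),velocity=.1,force_limit=5);st()
f0=fy(10);y=.020
print(bot.servo_line(pt(y,ZP),velocity=.03,force_limit=6))
for i in range(10):
    f=fy(5)-f0;ya=(bot.get_eef_pos()[:2]-PC)@SY;print(round(ya*1e3,1),round(f,2))
    if f>2.6: break
    y-=.0007;bot.servo_line(pt(y,ZP),velocity=.02)
bot.dwell(.1);st();im=bot.grab_frame("scene");cv2.imwrite("pics/lean2.png",im)
```

```text
t 33.79 p [0.5509 0.0444 0.0572] F [ 0.8 -0.1  0.2] w 0.003 ff 0.0
True
28.1 1.7
19.2 0.24
18.6 0.22
17.9 0.68
17.4 2.89
t 36.03 p [0.547  0.0216 0.0571] F [-0.1  3.   1.1] w 0.007 ff 1.5
```

Run:
```python
import cv2,numpy as np
from fit import *
from h import *
a=cv2.resize(cv2.imread("pics/k.png")[:300,:400],(800,600),interpolation=cv2.INTER_CUBIC)
L=cv2.imread("pics/lean2.png")[120:195,220:320];L=cv2.resize(L,(800,600),interpolation=cv2.INTER_CUBIC)
def hull(th):
    c=[]
    for ph in np.linspace(0,2*np.pi,120):
        for yy in(.011,-.011):
            x,z=.036*np.cos(ph),.036*np.sin(ph)
            q=PC+x*SX+(yy*np.cos(th)+z*np.sin(th))*SY;c.append(proj("scene",np.array([*q,.06+z*np.cos(th)-yy*np.sin(th)])))
    return cv2.convexHull(np.array(c,np.float32))[:,0]
H={t:hull(t) for t in(0,-.14,-.2)}
for row in range(168,184,2):
    o=[]
    for im in(a,L):
        g=im[int((row-120)*8+4)].max(1);x0=(285-220)*8
        i=np.where(g[x0:x0+160]>75)[0];o.append(round(285+i[0]/8,1) if len(i) else None)
    m=[]
    for h in H.values():
        m.append(round(float(max(h[i][0]+(row-h[i][1])/(h[i-1][1]-h[i][1])*(h[i-1][0]-h[i][0]) for i in range(len(h)) if (h[i][1]-row)*(h[i-1][1]-row)<0)),1))
    print(row,o,m)
```

```text
168 [np.float64(290.9), np.float64(290.8)] [289.9, 289.5, 289.5]
170 [np.float64(292.8), np.float64(292.5)] [292.4, 292.3, 292.0]
172 [np.float64(293.6), np.float64(294.0)] [293.4, 293.6, 293.7]
174 [np.float64(293.8), np.float64(294.0)] [293.8, 294.0, 294.0]
176 [np.float64(293.9), np.float64(293.9)] [293.9, 293.9, 293.9]
178 [np.float64(293.9), np.float64(293.6)] [293.7, 293.5, 293.4]
180 [np.float64(285.4), np.float64(285.6)] [293.3, 292.8, 292.6]
182 [np.float64(285.0), np.float64(285.0)] [292.6, 291.9, 291.6]
```

The right outline fits a lean of about -0.2 (the signs match), but the evidence is weak. I'll retreat, cross over, and take an unobstructed measurement before setting the wheel upright.

```bash
cat >> fit.py <<'E'
def lean_profile(im):
    import cv2
    a=cv2.resize(im[110:200,220:320],(800,720),interpolation=cv2.INTER_CUBIC);a=cv2.GaussianBlur(a,(5,5),0);o=[]
    for row in range(170,183,3):
        g=a[int((row-110)*8+4),(264-220)*8:(290-220)*8].max(1);i=np.where(g<60)[0];o.append(round(float(264+i[0]/8),1) if len(i) else None)
    return o
E
python3 - <<'E'
from h import *
from fit import *
import cv2
bot.servo_line(pt(.025,ZP),velocity=.08)
bot.servo_line(pt(.025,ZH),velocity=.12)
bot.servo_line(pt(-.042,ZH),velocity=.15);st()
im=bot.grab_frame("scene");cv2.imwrite("pics/lean3.png",im);print(lean_profile(im),"upright was 274.6 272.4 270.6 269.5 269.1")
E
```

```text
t 37.36 p [ 0.5371 -0.0366  0.0896] F [0.2 0.8 0.3] w -0.004 ff 0.0
[276.6, 273.6, 271.5, 270.1, 269.4] upright was 274.6 272.4 270.6 269.5 269.1
```

A 2.0 px shift the other way confirms the full lean away from the recorder. Next I'll push the wheel back to the upright contact position (-24.7 mm).

Run:
```python
from h import *
from fit import *
import cv2
bot.servo_line(pt(-.042,ZP),velocity=.1,force_limit=5)
print(bot.servo_line(pt(-.0247,ZP),velocity=.025));bot.dwell(.1);st()
bot.servo_line(pt(-.036,ZP),velocity=.08)
bot.servo_line(pt(-.036,.15),velocity=.15);bot.dwell(.1);st()
im=bot.grab_frame("scene");print(lean_profile(im),"upright 274.6 272.4 270.6 269.5 269.1")
cv2.imwrite("pics/end.png",cv2.resize(im[110:210,200:330],(780,600),interpolation=cv2.INTER_CUBIC))
```

```text
False
t 38.83 p [ 0.5403 -0.02    0.0573] F [-1.2 -2.4  4. ] w 0.0 ff 2.0
t 39.99 p [ 0.5377 -0.0309  0.1488] F [-0.2 -0.5  0.6] w -0.004 ff 0.0
[274.8, 272.4, 270.6, 269.5, 269.1] upright 274.6 272.4 270.6 269.5 269.1
```

View pics/end.png

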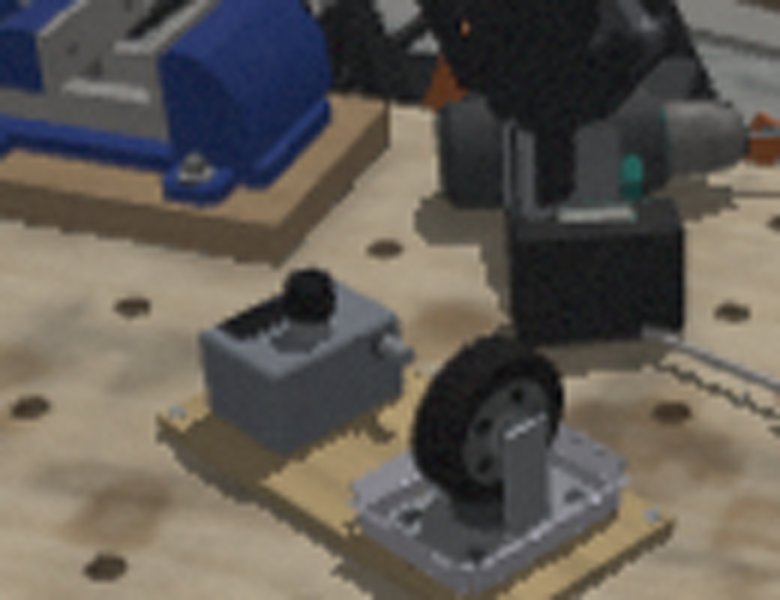

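The castor (485,430) sits flat in the nest with its wheel upright, and the outline matches the upright reference to within 0.2 px. The knob (310,292) is down and the arm is clear, so I'm handing in.

```bash
python3 -c "
from bench import bot
print(bot.hand_in())"
```

```text
the job is handed in; nothing more can be done
None
```

I handed the job in at about 40 s with every step carried out: the castor is seated in the nest with its wheel upright, the knob was pulled fully up and has sprung back, and the wheel was rocked to both stops; the judge's verdict was not shown.

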